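# Bayonet filter canister into a fume extractor

### The job

Fit the filter canister that is lying on its side in the wooden cradle into the solder-fume extractor. First stand the canister upright on the bench, grip bar up, and let go of it so that you can take it again from above; then lower it into the collar with its lugs through the two slots, push it down against the spring, turn it a quarter turn clockwise until it springs up a little and is locked home, and let go. Leave the solder reel, the screwdriver and the jar where they are.

Things in the scene. Friction and masses are not known exactly. Their poses are not given: they have to be found in the camera images.
- canister_mid (a point): Centre of the loose aluminium filter canister, about 0.18 kg: on its axis, 52 mm from the flat foot and from the top. Own z runs from foot to top, x along grip bar and lugs; a half turn about z changes nothing. Body: cylinder 48 mm diameter, 80 mm long, foot edge chamfered 4 mm. Centre of mass about 45 mm above the foot. At first it lies level in the cradle.
- grip_bar (a point): Centre of the grip bar on top of the canister, 40 mm above canister_mid along the axis. The bar is 44 mm long (own x), 14 mm thick (own y) and 24 mm high (80 to 104 mm above the foot).
- lugs (a point): Point on the canister's axis level with the middle of its two lugs, 10 mm above the foot. The lugs stand out of the wall at own +x and -x, to 31 mm from the axis; each is 10 mm wide and 8 mm high.
- well (a point): Centre of the mouth of the extractor's collar, 83 mm above the bench, z up. Two opposite entry slots in the rim, 34 deg wide, lie on the line 80 deg anticlockwise (seen from above) from own x. Locked, the lugs lie along own x, either way round: 80 deg clockwise from the slots, where a stop ends the turn. Bore 51 mm diameter; radial play 1.6 mm, turning play about 5 deg in slots and pockets.
- plunger (a joint): Steel spring plate in the bore, 0 free to 0.017 m at its hard stop; 6 N starts it, 13 N at the stop. Free, it meets the foot with canister_mid 36 mm above well. Lugs pass under the rim with canister_mid less than 25 mm above it (hard stop: 19 mm). Let up at the end of the turn, the lugs spring up 5 mm into pockets that block turning back: canister_mid then 30 mm above it.
- unit: Solder-fume extractor, fixed: grey housing 170 (x) x 150 (y) x 45 mm high, on it a black collar 82 mm in diameter, up to 83 mm above the bench, for the canister. Origin: underside centre, straight below well; same axes.
- cradle: Fixed plywood cradle under the canister: two sloped rails on a plate 42 (x) x 62 (y) mm, no part of it higher than 15 mm nor wider than the canister. Origin: centre of its underside, on the bench. The canister lies along its y axis, top towards -y, its axis 30 mm above the bench and its centre about 4 mm towards -y; its grip bar and lugs lie level.
- reel: Bystander: metal solder reel, 54 mm diameter, 38 mm high, standing; origin under its centre.
- driver: Bystander: grey-handled screwdriver, 160 mm long, lying along its x axis; origin under its middle.
- jar: Bystander: small jar with a black lid, 52 mm diameter, 60 mm high; origin under its centre.
There are look-alikes about, which are no part of the job. Leave any purple look-alike of the part that bears canister_mid alone.

How it is judged:
By the outcome, as a careful person would: the job done as asked, in the order asked, and still so for the second after the job is handed in, with the robot touching nothing.
It also fails if it takes over 64 s, if anything falls off the work surface, if the arm or the gripper's body presses on something with over 40 N, if the wrist force passes 120 N, or if a joint passes its speed limit or range.

### The arm

A 6-joint arm with a two-finger parallel gripper is mounted at the origin on the work surface. World frame = base frame: x ahead of the robot, y to its left, z up, the work surface at z = 0. Lengths are in mm, angles in rad, forces in N, time in s.
With the tool pointing down it reaches from about 350 to 975 mm from the base axis. Payload 7.1 kg.
Tool frame: the origin (TCP) lies between the finger pads; the fingertips stand 19 mm ahead of it and the grasp point (between the pads) is the TCP; z points along the fingers, y is the line along which they close (so a half turn about z gives the same grasp; the last joint's range is limited). The gripper opens to 88 mm and grips with 3 to 60 N. Pads are 20 mm wide; open, the fingers measure 115 mm over their backs; the gripper's body (75 mm by 178 mm) begins 61 mm behind the grasp point.
Start: joints at [-1.231, 0.423, 1.63, -0, 1.089, -0.019], TCP at [219.486, -585.176, 241.675] pointing down, gripper open.
Joint ranges: [-3, 3], [-0.9, 2.11], [0.09, 2.58], [-1.31, 4.45], [0.11, 2.69], [-2.54, 2.54]. Speed limits (rad/s): [2.39, 2.39, 3.01, 3.14, 3.14, 3.14].

### API

Orientations are given as a rotation vector (axis times angle).
In Python, from workcell import ctrl gives the robot as it stands.
- The arm moves only by the tool arm_command, never from a script. Its argument "series" is a list of rows, each an object with "linear": the shift along the tool's x, y, z in m, a list of three; "turn": the turn about the tool's z in rad. A call has 1 to 10 rows; each row shifts and turns the commanded pose from where the row before left it, along the tool's axes as they then stand; what a row does not reach is not made up. A row lasts 1/10 s, in which the tool goes at most 50 mm and 8.59 degrees, less where a joint would pass 70% of its speed; a pose out of reach is approached as far as the arm can. A call with a gripper value outside its range is refused whole. "jaw" is the opening, from -1 (shut) to 1 (fully open), set as the call begins (left out, the last holds). The fingers move at their own pace and stop on an object; the grip force is fixed at half the most. Time passes only in rows, so rows that do not move let the fingers close. It gives the time, the measured TCP pose, the force, the opening and the grip force at its end, in the units of the state.
- ctrl.get_obs(): the state, without advancing time (a new reading comes with each control period).
- ctrl.get_image(name): name is "side" or "top" or "wrist"; returns a dict with "frame" (480x640x3 uint8, blue, green, red), "fx", "fy", "cx", "cy" (pixels), "rvec" (rotation vector, rad) and "tvec" (3), from world to camera coordinates, as OpenCV has them. Camera axes: x right, y down, z forward; pixel columns grow to the right and rows downward; lengths in mm; the calibration is good to about 2 mm. A picture is of the moment at which its call begins. There is no depth.
- ctrl.close_job(): hands the job in; it is judged then, once.
The state is a dict: "t": time; "qpos": joint angles; "qvel": joint speeds; "joint_torque": joint torques, N m; "ee_pos": TCP position; "orientation": TCP orientation; "ft_force": force on the tool from outside, world axes, zero at the start; "moment": the same for the moment, N m; "width": finger opening in mm; "grasp_force": force on a finger pad.
Only numpy, scipy, OpenCV 4.12 (cv2) and the standard library are available. Lean on these libraries where they do the work, as an engineer would, in place of code of your own. Each camera call takes 0.05 s, during which the arm holds its last target. There are 200 camera calls.

## Working session

There is one attempt and no reset: what is moved stays moved. The work goes in short steps, Python scripts to look and compute and a tool call to move; the robot and the scene stay as the last step left them, time stands still between calls to the robot, and variables do not carry over. Pictures are saved under pics/ and viewed, at most 10 in all, crops included, and the job is handed in when it is done.

Besides the shell and the picture viewer there is one more tool, called after "Emit:" as a command line: name --argument value ..., lists and objects as JSON in quotes. arm_command: Moves the arm, as the interface text tells. Its arguments: {"type":"object","properties":{"series":{"type":"array"},"jaw":{"type":"number"}},"required":["series"]}

```bash
mkdir -p pics; ls; cat > h.py <<'E'
import numpy as np, cv2
from workcell import ctrl
from scipy.spatial.transform import Rotation as R
def snap(n,f):
    im=ctrl.get_image(n); cv2.imwrite('pics/'+f+'.png',im['frame']); return im
def cam(im):
    K=np.array([[im['fx'],0,im['cx']],[0,im['fy'],im['cy']],[0,0,1.]])
    return K,R.from_rotvec(np.ravel(im['rvec'])).as_matrix(),np.ravel(im['tvec'])
def ray(im,uv,z):
    K,Rm,t=cam(im); c=-Rm.T@t; d=Rm.T@np.linalg.inv(K)@np.array([*uv,1.]); return c+d*(z-c[2])/d[2]
def proj(im,p):
    K,Rm,t=cam(im); q=K@(Rm@np.asarray(p,float)+t); return q[:2]/q[2]
E
python3 - <<'E'
from h import *
a=snap('top','top1'); b=snap('side','side1')
for i in(a,b): K,Rm,t=cam(i); print(K[0,0],-Rm.T@t, Rm[2])
print(ctrl.get_obs())
E
```

```text
pics
445.58655448963435 [ 585.92543807   19.43739611 1012.1832979 ] [ 0.03873299  0.00805833 -0.9992171 ]
603.7884966186925 [ 496.3372891  -796.99692275  588.48187212] [ 0.15811203  0.83500109 -0.52704248]
{'t': 0.1, 'qpos': array([-1.23101558e+00,  4.23763431e-01,  1.63060545e+00,  1.47512572e-06,
        1.08857707e+00, -1.90223271e-02]), 'qvel': array([ 0.00050298, -0.00122994, -0.00124437, -0.00069191, -0.00038158,
       -0.00066198]), 'joint_torque': array([-2.50178391e-04, -5.45614779e+01, -2.74325341e+01,  6.44705608e-02,
        1.88158936e-02, -4.91836886e-05]), 'ee_pos': array([ 219.32623346, -584.75232638,  240.98321425]), 'orientation': array([-3.08985764e+00, -5.60348665e-01,  3.37297838e-04]), 'ft_force': array([ 0.30849396, -0.36886549, -0.18086725]), 'moment': array([0.01870545, 0.01179471, 0.00617347]), 'grasp_force': 0.0, 'width': 87.79338207329971}
```

View pics/top1.png

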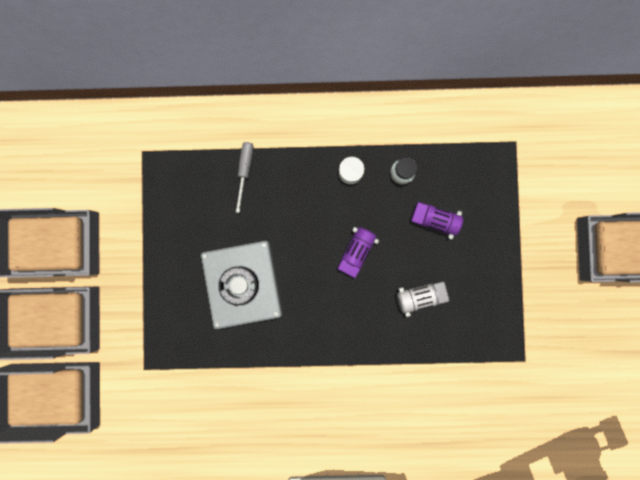

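View pics/side1.png

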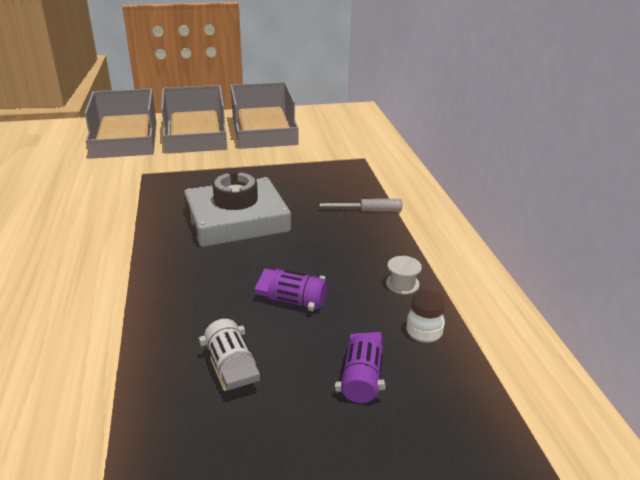

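The image shows three look-alikes. Purple canisters are at top (358,252) and (438,218), and the bare aluminium canister in the cradle is at (423,297), so I choose the aluminium one. The collar is at (238,286), the reel at (351,170), the jar at (403,171), and the driver at (243,178). Next is a close crop to check.

```bash
python3 - <<'E'
from h import *
f=cv2.imread('pics/top1.png')
A=f[270:330,385:465]; B=f[235:335,195:290]
A=cv2.resize(A,(480,360),interpolation=cv2.INTER_CUBIC); B=cv2.resize(B,None,fx=3.3,fy=3.3,interpolation=cv2.INTER_CUBIC)
c=np.zeros((360,480+B.shape[1],3),np.uint8); c[:,:480]=A; c[:B.shape[0],480:]=B
cv2.imwrite('pics/c1.png',c); print(c.shape)
im=ctrl.get_image('top')
for uv,z in [((423,297),30),((447,293),30),((400,300),30),((238,286),83),((202,255),45),((267,241),45),((281,317),45),((215,328),45),((351,170),38),((403,171),60)]: print(uv,ray(im,uv,z).round(1))
E
```

```text
(360, 794, 3)
(423, 297) [ 502.7 -198.3   30. ]
(447, 293) [ 510.3 -251.    30. ]
(400, 300) [ 497.3 -147.8   30. ]
(238, 286) [538.6 197.2  83. ]
(202, 255) [605.7 281.8  45. ]
(267, 241) [632.8 139.7  45. ]
(281, 317) [467.8 112.5  45. ]
(215, 328) [447.3 255.7  45. ]
(351, 170) [785.2 -47.3  38. ]
(403, 171) [ 775.8 -157.4   60. ]
```

View pics/c1.png

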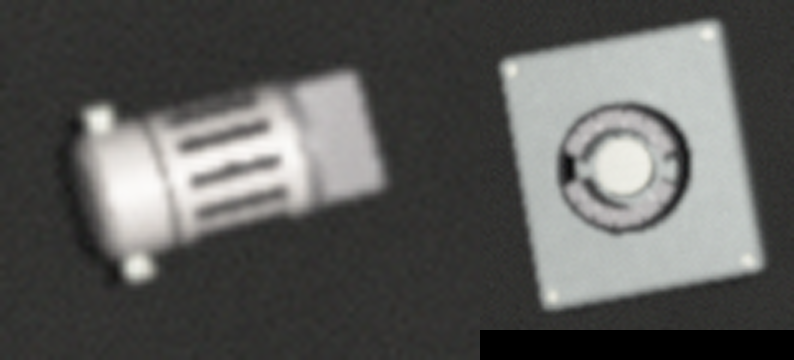

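The crop confirms the bare aluminium canister. Its lugs are at the left, pixels (401,290) and (408,315), and the bar is at the right, end at (446,292). The collar slots face left and right, and the housing's long side runs roughly vertical.

```bash
cat >> h.py <<'E'
def tool():
    o=ctrl.get_obs(); return o['ee_pos'],R.from_rotvec(o['orientation']).as_matrix(),o
def delta(p,yaw=None):
    """shift in tool axes (mm) to world p; yaw = wanted heading of tool y (deg, mod 180)"""
    e,M,o=tool(); s=M.T@(np.array(p)-e)
    h=np.degrees(np.arctan2(M[1,1],M[0,1])); out=[s.round(1)]
    if yaw is not None: d=(h-yaw+90)%180-90; out.append(('turn',round(np.radians(d),3)))   # tool z down: +turn lowers heading
    return out,'tool y heading',round(h,1),'q6',o['qpos'][5].round(3)
E
python3 - <<'E'
from h import *
im=ctrl.get_image('top')
g=lambda x,y,z: ray(im,(385+x/6,270+y/6),z)
l1,l2=g(98,118,30),g(137,268,30); lug=(l1+l2)/2; end=g(368,132,37) 
print(l1,l2,np.linalg.norm(l1-l2),lug,end,np.linalg.norm((end-lug)[:2]))
d=(end-lug)[:2]; print('axis heading',np.degrees(np.arctan2(d[1],d[0])),'lug line',np.degrees(np.arctan2(*(l1-l2)[[1,0]])))
u=d/np.linalg.norm(d); bar=lug[:2]+u*82; print('bar',bar,u)
print(delta([bar[0],bar[1],160],np.degrees(np.arctan2(d[1],d[0]))+90))
E
```

```text
[ 519.80874239 -151.36506923   30.        ] [ 464.97021935 -163.92161486   30.        ] 56.25771456593173 [ 492.38948087 -157.64334204   30.        ] [ 513.02842539 -247.71756568   37.        ] 92.40850499534166
axis heading -77.09444372876612 lug line 12.896870079265662
bar [ 510.70374157 -237.57198431] [ 0.22334464 -0.97473954]
([array([ 394.7, -222.8,   81.4]), ('turn', np.float64(-1.437))], 'tool y heading', np.float64(-69.4), 'q6', np.float64(-0.019))
```

Emit:
arm_command --series '[{"linear": [0.0395,-0.0223,0.0081],"turn": 0},{"linear": [0.0395,-0.0223,0.0081],"turn": 0},{"linear": [0.0395,-0.0223,0.0081],"turn": 0},{"linear": [0.0395,-0.0223,0.0081],"turn": 0},{"linear": [0.0395,-0.0223,0.0081],"turn": 0},{"linear": [0.0395,-0.0223,0.0081],"turn": 0},{"linear": [0.0395,-0.0223,0.0081],"turn": 0},{"linear": [0.0395,-0.0223,0.0081],"turn": 0},{"linear": [0.0395,-0.0223,0.0081],"turn": 0},{"linear": [0.0395,-0.0223,0.0081],"turn": 0}]' --jaw 1

```text
t: 1.2
ee_pos: [512.0, -236.1, 160.4]
orientation: [3.091, 0.561, 0.0]
ft_force: [0.8, 0.6, 0.0]
width: 88.0
grasp_force: 0.0
```

Emit:
arm_command --series '[{"linear": [0,0,0],"turn": -0.1437},{"linear": [0,0,0],"turn": -0.1437},{"linear": [0,0,0],"turn": -0.1437},{"linear": [0,0,0],"turn": -0.1437},{"linear": [0,0,0],"turn": -0.1437},{"linear": [0,0,0],"turn": -0.1437},{"linear": [0,0,0],"turn": -0.1437},{"linear": [0,0,0],"turn": -0.1437},{"linear": [0,0,0],"turn": -0.1437},{"linear": [0,0,0],"turn": -0.1437}]'

```text
t: 2.2
ee_pos: [510.9, -237.6, 160.5]
orientation: [-1.951, -2.462, 0.0]
ft_force: [-0.5, 0.4, -0.6]
width: 87.7
grasp_force: 0.0
```

```bash
python3 - <<'E'
from h import *
w=snap('wrist','w1'); e,M,o=tool(); print(e,o['t'],delta([510.7,-237.6,40],12.9)); K,Rm,t=cam(w); print(-Rm.T@t,Rm)
print(proj(w,[510.7,-237.6,30]))
E
```

```text
[ 510.90491051 -237.63863798  160.55327635] 2.25 ([array([ 1.000e-01, -2.000e-01,  1.206e+02]), ('turn', np.float64(0.013))], 'tool y heading', np.float64(13.6), 'q6', np.float64(-0.695))
[ 492.017628   -159.19348402  302.75246294] [[ 9.73124637e-01  2.30278868e-01 -2.90285938e-04]
 [ 2.20449331e-01 -9.31220608e-01  2.90224521e-01]
 [ 6.65622537e-02 -2.82488625e-01 -9.56958538e-01]]
[320.67495011 241.1677912 ]
```

View pics/w1.png

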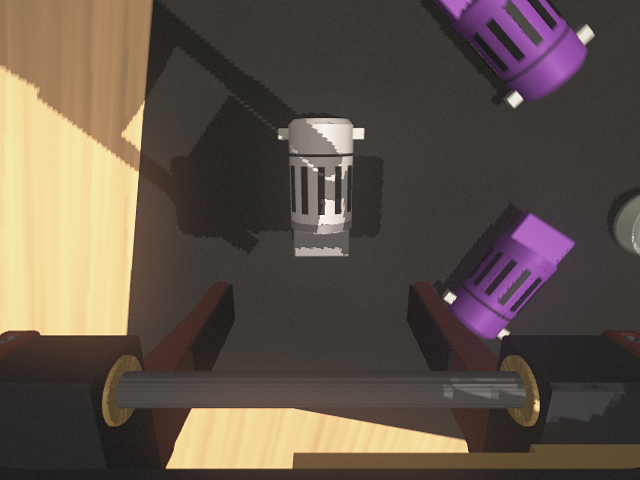

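The wrist view shows the aluminium canister centred and square to the jaws. The bar is at (322,243) with its end at row 256, and the lugs are at (282,133) and (361,133).

```bash
python3 - <<'E'
from h import *
w=ctrl.get_image('wrist')
a,b=ray(w,(282,133),30),ray(w,(361,133),30); l=(a+b)/2; e=ray(w,(322,256),37)
d=(e-l)[:2];n=np.linalg.norm(d);u=d/n
print(a,b,l,e,n,np.degrees(np.arctan2(*(a-b)[[1,0]])),np.degrees(np.arctan2(d[1],d[0])))
for k in(82,): print(l[:2]+u*k, e[:2]-u*12)
p=e[:2]-u*8.5; print(p,delta([*p,40],12.9))
E
```

```text
[ 463.32541053 -163.76504927   30.        ] [ 519.77788606 -149.97687565   30.        ] [ 491.5516483  -156.87096246   30.        ] [ 514.10602158 -247.26512809   37.        ] 93.16547071850202 -166.27457387504177 -75.99010844257003
[ 511.40297943 -236.43178606] [ 511.20094873 -235.62208073]
[ 512.04826165 -239.01796954] ([array([ -1.6,   0.8, 120.6]), ('turn', np.float64(0.001))], 'tool y heading', np.float64(13.0), 'q6', np.float64(-0.683))
```

Emit:
arm_command --series '[{"linear": [-0.0018,0.0008,0.025],"turn": -0.01},{"linear": [0,0,0.025],"turn": 0},{"linear": [0,0,0.025],"turn": 0},{"linear": [0,0,0.02],"turn": 0},{"linear": [0,0,0.015],"turn": 0},{"linear": [0,0,0.0106],"turn": 0},{"linear": [0,0,0],"turn": 0},{"linear": [0,0,0],"turn": 0}]'

```text
t: 3.1
ee_pos: [512.5, -239.4, 40.4]
orientation: [1.946, 2.465, 0.0]
ft_force: [-0.3, 0.8, 0.7]
width: 88.0
grasp_force: 0.0
```

Emit:
arm_command --series '[{"linear": [0,0,0],"turn": 0},{"linear": [0,0,0],"turn": 0},{"linear": [0,0,0],"turn": 0},{"linear": [0,0,0],"turn": 0},{"linear": [0,0,0],"turn": 0},{"linear": [0,0,0],"turn": 0},{"linear": [0,0,0],"turn": 0}]' --jaw -1

```text
t: 3.8
ee_pos: [512.1, -239.3, 40.2]
orientation: [-1.946, -2.467, 0.0]
ft_force: [-1.5, -0.5, 0.5]
width: 43.8
grasp_force: 30.0
```

Emit:
arm_command --series '[{"linear": [0,0,-0.01],"turn": 0},{"linear": [0,0,-0.02],"turn": 0},{"linear": [0,0,-0.03],"turn": 0},{"linear": [0,0,-0.03],"turn": 0},{"linear": [0,0,-0.02],"turn": 0},{"linear": [0,0,-0.01],"turn": 0},{"linear": [0,0,0],"turn": 0},{"linear": [0,0,0],"turn": 0}]'

```text
t: 4.6
ee_pos: [511.7, -239.0, 159.5]
orientation: [-1.945, -2.466, 0.0]
ft_force: [-0.4, 0.2, -2.7]
width: 43.9
grasp_force: 30.0
```

```bash
python3 - <<'E'
from h import *
w=snap('wrist','w2'); s=snap('side','s2'); e,M,o=tool(); print(e,o['t'],o['ft_force'],o['moment'])
a=w['frame'][60:420,120:520]; u,v=proj(s,e).astype(int); print(u,v)
b=cv2.resize(s['frame'][v-60:v+90,u-85:u+80],None,fx=2.4,fy=2.4)
cv2.imwrite('pics/c2.png',np.hstack([a,b[:360]]))
E
```

```text
[ 511.37082749 -238.83525442  158.78255385] 4.7 [-0.19597778 -0.08688522 -2.87370357] [-0.16807487 -0.12581647 -0.06352119]
233 294
```

View pics/c2.png

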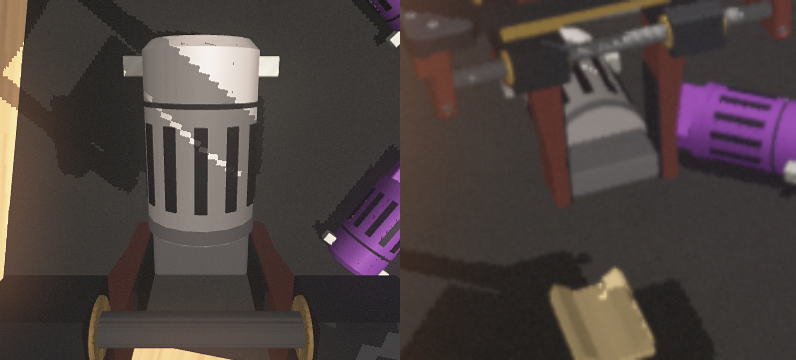

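The canister is held level and the pads keep it from swinging. I'll test whether a jaw target just under the bar width softens the grip so gravity can pivot it.

Emit:
arm_command --series '[{"linear": [0,0,0],"turn": 0},{"linear": [0,0,0],"turn": 0}]' --jaw -0.05

```text
t: 4.9
ee_pos: [511.8, -239.0, 159.2]
orientation: [-1.945, -2.465, 0.001]
ft_force: [-0.7, -0.4, -1.6]
width: 43.6
grasp_force: 30.0
```

Emit:
arm_command --series '[{"linear": [0,0,0],"turn": 0},{"linear": [0,0,0],"turn": 0}]' --jaw -0.02

```text
t: 5.1
ee_pos: [512.2, -239.2, 159.8]
orientation: [-1.946, -2.466, 0.0]
ft_force: [-0.0, -0.3, -2.3]
width: 43.9
grasp_force: 30.0
```

```bash
python3 - <<'E'
from h import *
w=ctrl.get_image('wrist'); e,M,o=tool(); K,Rm,t=cam(w)
f=cv2.imread('pics/w2.png').astype(int); 
row=f[60+66,120:560]; print('cols bright',[i+120 for i in range(440) if row[i].min()>150][:1],[i+120 for i in range(440) if row[i].min()>150][-1:])
u=-0.2233,0.9747 # foot direction
P=np.array([512,-239.2,149.5])
n=np.array([0.9747,0.2233,0])
for th in (0,5,10,20,30,45):
    a=np.array([-.2233*np.cos(np.radians(th)),.9747*np.cos(np.radians(th)),-np.sin(np.radians(th))]); L=P+a*85.5
    print(th,proj(w,L+31*n).round(),proj(w,L-31*n).round())
E
```

```text
cols bright [126] [398]
0 [399. 125.] [247. 123.]
5 [396. 126.] [251. 124.]
10 [392. 129.] [254. 127.]
20 [386. 138.] [260. 136.]
30 [381. 150.] [264. 149.]
45 [374. 173.] [270. 171.]
```

The images show no droop, so the pads hold it rigidly. I'll put it back in the cradle and regrip with only a small pad corner on the bar's end, so gravity can swing it.

Emit:
arm_command --series '[{"linear": [0,0,0.025],"turn": 0},{"linear": [0,0,0.035],"turn": 0},{"linear": [0,0,0.03],"turn": 0},{"linear": [0,0,0.015],"turn": 0},{"linear": [0,0,0.01],"turn": 0},{"linear": [0,0,0.0045],"turn": 0},{"linear": [0,0,0],"turn": 0}]'

```text
t: 5.85
ee_pos: [512.6, -239.5, 41.0]
orientation: [1.945, 2.466, 0.0]
ft_force: [0.2, 0.1, -3.1]
width: 43.8
grasp_force: 30.0
```

Emit:
arm_command --series '[{"linear": [0,0,0],"turn": 0},{"linear": [0,0,0],"turn": 0},{"linear": [0,0,0],"turn": 0},{"linear": [0,0,-0.007],"turn": 0},{"linear": [-0.0115,0,0],"turn": 0},{"linear": [0,0,0],"turn": 0},{"linear": [0,0,0],"turn": 0}]' --jaw 0.36

```text
t: 6.55
ee_pos: [515.0, -251.0, 47.7]
orientation: [1.946, 2.465, 0.0]
ft_force: [-0.2, 0.2, 0.1]
width: 59.6
grasp_force: 0.0
```

Emit:
arm_command --series '[{"linear": [0,0,0],"turn": 0},{"linear": [0,0,0],"turn": 0},{"linear": [0,0,0],"turn": 0},{"linear": [0,0,0],"turn": 0},{"linear": [0,0,0],"turn": 0}]' --jaw -1

```text
t: 7.05
ee_pos: [514.7, -250.2, 47.4]
orientation: [-1.945, -2.466, 0.0]
ft_force: [-0.0, -0.6, -1.4]
width: 43.1
grasp_force: 30.0
```

Emit:
arm_command --series '[{"linear": [0,0,-0.015],"turn": 0},{"linear": [0,0,-0.03],"turn": 0},{"linear": [0,0,-0.03],"turn": 0},{"linear": [0,0,-0.025],"turn": 0},{"linear": [0,0,-0.02],"turn": 0},{"linear": [0,0,0],"turn": 0},{"linear": [0,0,0],"turn": 0}]'

```text
t: 7.75
ee_pos: [514.8, -250.4, 168.0]
orientation: [1.945, 2.466, 0.0]
ft_force: [-0.5, 0.2, -2.8]
width: 43.1
grasp_force: 30.0
```

```bash
cat >> h.py <<'E'
def lugcheck(s=10):
    """brightness blobs of lugs in wrist image vs tilt"""
    w=ctrl.get_image('wrist'); e,M,o=tool(); f=w['frame']
    x=M[:,0]; P=e-np.array([0,0,s])
    for th in range(0,100,15):
        c,sn=np.cos(np.radians(th)),np.sin(np.radians(th)); L=P+(x*c-np.array([0,0,sn]))*89
        print(th,proj(w,L+31*M[:,1]).round(),proj(w,L-31*M[:,1]).round())
    return w
E
python3 - <<'E'
from h import *
w=lugcheck(); s=ctrl.get_image('side'); e,M,o=tool(); print(e,o['t'],o['width'])
a=w['frame'][60:420,120:520]; u,v=proj(s,e).astype(int)
b=cv2.resize(s['frame'][v-60:v+90,u-85:u+80],None,fx=2.4,fy=2.4)
cv2.imwrite('pics/c3.png',np.hstack([a,b[:360]]))
E
```

```text
0 [397. 114.] [244. 114.]
15 [386. 124.] [255. 124.]
30 [378. 143.] [263. 143.]
45 [372. 167.] [269. 167.]
60 [368. 194.] [273. 194.]
75 [365. 223.] [276. 223.]
90 [363. 253.] [277. 253.]
[ 514.07235868 -250.04535784  166.56134833] 7.85 43.28383749429389
```

View pics/c3.png

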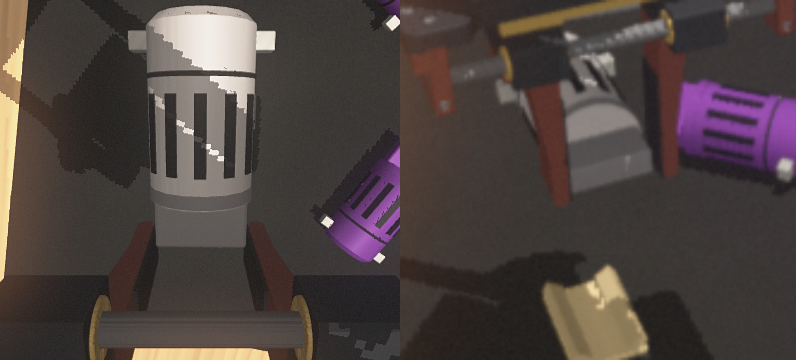

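Still level. Next is a brisk up-and-down shake, so inertia adds to gravity.

Emit:
arm_command --series '[{"linear": [0,0,-0.05],"turn": 0},{"linear": [0,0,0.05],"turn": 0},{"linear": [0,0,-0.05],"turn": 0},{"linear": [0,0,0.05],"turn": 0},{"linear": [0,0,-0.05],"turn": 0},{"linear": [0,0,0.05],"turn": 0},{"linear": [0,0,0],"turn": 0},{"linear": [0,0,0],"turn": 0}]'

```text
t: 8.65
ee_pos: [513.6, -249.8, 166.0]
orientation: [-1.943, -2.463, 0.001]
ft_force: [-0.8, -0.2, -2.2]
width: 43.2
grasp_force: 30.0
```

```bash
cat >> h.py <<'E'
def tilt(s=7,Lp=89,prev='tilt'):
    """fit tilt by comparing wrist image silhouettes: top-most bright row of foot between lugs"""
    w=ctrl.get_image('wrist'); cv2.imwrite(f'pics/{prev}.png',w['frame']); g=w['frame'].min(2)
    c=g[:300,322]; r=np.where(c>110)[0]; print('bright rows at col 322',r[:1],r[-1:])
    for cc in (246,250,255,262,268,272,276): 
        r=np.where(g[60:300,cc]>150)[0]; print(cc,(r[:1]+60,r[-1:]+60) if len(r) else None,end=' ')
    print()
E
python3 -c "
from h import *
tilt(prev='t1'); e,M,o=tool(); print(e,o['t'],o['width'],o['grasp_force'])"
```

```text
bright rows at col 322 [130] [263]
246 None 250 None 255 None 262 None 268 None 272 None 276 None 
[ 514.56250948 -250.25144921  167.35585423] 8.7 43.745238377116024 29.9973464012146
```

View pics/t1.png

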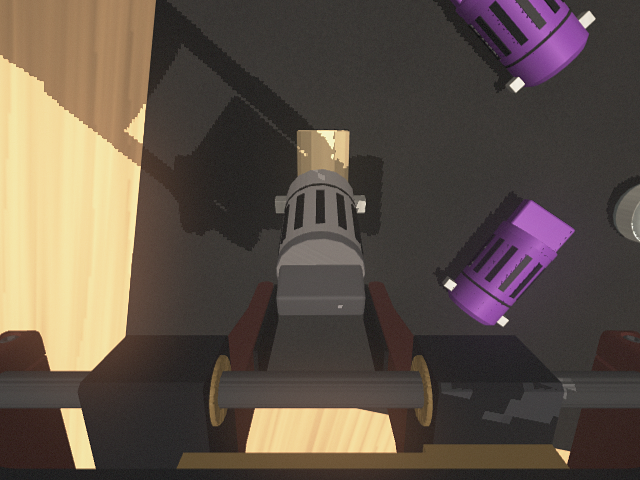

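The shake swung the canister to about 60° foot-down, with the lugs now at row 204 (278 and 361). I'll shake once more while travelling to a free patch of mat, starting hard and stopping softly.

Emit:
arm_command --series '[{"linear": [0,0,-0.05],"turn": 0},{"linear": [0,0,0.05],"turn": 0},{"linear": [0,0,-0.05],"turn": 0},{"linear": [0,0,0.05],"turn": 0},{"linear": [0.045,0,-0.02],"turn": 0},{"linear": [0.045,-0.007,0],"turn": 0},{"linear": [0.04,0,0],"turn": 0},{"linear": [0.03,0,0],"turn": 0},{"linear": [0.018,0,0],"turn": 0},{"linear": [0.008,0,0],"turn": 0}]'

```text
t: 9.7
ee_pos: [464.9, -69.9, 189.1]
orientation: [1.942, 2.467, 0.002]
ft_force: [0.2, -1.7, -1.9]
width: 43.3
grasp_force: 30.0
```

```bash
python3 -c "
from h import *
w=lugcheck(7); g=w['frame']; e,M,o=tool(); print(e,o['t'],o['width'],o['grasp_force'])
m=(g.min(2)>150)&(g.max(2)-g.min(2)<25); m[:,:240]=0;m[:,400:]=0;m[330:]=0
n,l,s,c=cv2.connectedComponentsWithStats(m.astype(np.uint8))
for i in range(1,n):
  if s[i,4]>25: print(s[i],c[i].round())
cv2.imwrite('pics/t2.png',g)
"
```

```text
0 [400. 114.] [244. 114.]
15 [389. 124.] [254. 124.]
30 [380. 143.] [262. 143.]
45 [374. 168.] [268. 168.]
60 [369. 195.] [273. 195.]
75 [366. 224.] [275. 224.]
90 [364. 255.] [277. 255.]
[464.83725991 -69.7787012  188.92094378] 9.75 43.185963063164316 29.997874796390533
```

```bash
python3 -c "
from h import *
s=ctrl.get_image('side'); e,M,o=tool(); w=cv2.imread('pics/t2.png')
u,v=proj(s,e).astype(int); print(u,v)
b=cv2.resize(s['frame'][v-40:v+80,u-55:u+55],None,fx=3.6,fy=3.6)[:400]
cv2.imwrite('pics/c4.png',np.hstack([w[60:460,130:510],b[:,:396]]))
"
```

```text
188 204
```

View pics/c4.png

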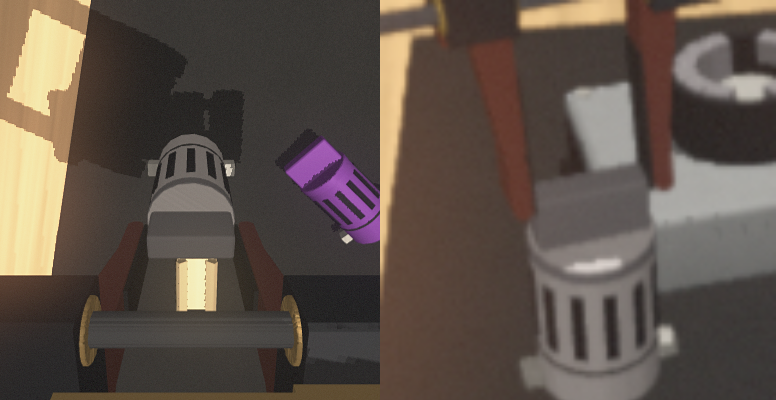

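The lugs are at row 228, which is about 75–77° of tilt, over clear mat. I'll lower it so the foot meets the bench, easing toward the foot side.

Emit:
arm_command --series '[{"linear": [0,0,0.01],"turn": 0},{"linear": [0,0,0.02],"turn": 0},{"linear": [0,0,0.02],"turn": 0},{"linear": [0,0,0.015],"turn": 0},{"linear": [0,0,0.007],"turn": 0},{"linear": [0,0,0.003],"turn": 0},{"linear": [0,0,0],"turn": 0},{"linear": [0,0,0],"turn": 0}]'

```text
t: 10.6
ee_pos: [470.4, -73.2, 116.0]
orientation: [1.941, 2.457, 0.008]
ft_force: [1.4, -0.6, 30.3]
width: 43.5
grasp_force: 30.3
```

Emit:
arm_command --series '[{"linear": [0,0,0.003],"turn": 0},{"linear": [0,0,0.002],"turn": 0},{"linear": [0,0,0.001],"turn": 0},{"linear": [0,0,0],"turn": 0}]'

```text
t: 11.0
ee_pos: [472.5, -73.9, 112.1]
orientation: [1.938, 2.454, 0.011]
ft_force: [-1.5, -2.3, 52.2]
width: 44.1
grasp_force: 31.1
```

Contact came about 6 mm higher than I expected, so I'll ease the press off and check the tilt.

Emit:
arm_command --series '[{"linear": [0,0,-0.004],"turn": 0},{"linear": [0,0,-0.001],"turn": 0},{"linear": [0,0,0],"turn": 0}]'

```text
t: 11.3
ee_pos: [467.9, -72.3, 112.8]
orientation: [1.944, 2.461, 0.005]
ft_force: [3.8, 0.0, 14.5]
width: 43.7
grasp_force: 29.8
```

```bash
cat >> h.py <<'E'
def pair(fn,u0=None,half=60):
    w=ctrl.get_image('wrist'); s=ctrl.get_image('side'); e,M,o=tool()
    u,v=proj(s,e).astype(int); k=396/(2*half)
    b=cv2.resize(s['frame'][max(v-half//2,0):v+2*half,u-half:u+half],None,fx=k,fy=k)[:400]
    cv2.imwrite(f'pics/{fn}.png',np.hstack([w['frame'][60:60+b.shape[0],130:510],b[:,:396]]))
    print(e,o['t'],o['ft_force'],o['moment'],o['width'])
E
python3 -c "
from h import *
lugcheck(15); pair('c5'); g=cv2.imread('pics/c5.png')[:,:380]
# lug candidates: compare columns left/right of the body
for c in (146,149,152,228,231,234): 
  col=g[120:230,c].min(1); print(c,[int(x) for x in col[::6]])
"
```

```text
0 [396. 116.] [247. 115.]
15 [385. 125.] [257. 125.]
30 [377. 143.] [264. 143.]
45 [371. 166.] [270. 166.]
60 [367. 193.] [274. 193.]
75 [364. 221.] [276. 221.]
90 [362. 251.] [278. 251.]
[467.92083281 -72.25459869 112.74327866] 11.45 [ 3.08861835  0.25785397 15.60563578] [ 0.03673323 -0.96390636 -0.02451242] 43.93782094087189
146 [32, 35, 33, 38, 36, 39, 40, 87, 107, 75, 75, 95, 79, 94, 67, 83, 122, 77, 43]
149 [39, 35, 36, 40, 37, 37, 90, 51, 27, 28, 35, 36, 49, 84, 76, 124, 80, 72, 73]
152 [26, 36, 36, 42, 36, 97, 82, 59, 48, 53, 68, 82, 102, 71, 124, 121, 78, 70, 73]
228 [31, 40, 40, 39, 54, 38, 38, 34, 39, 37, 39, 40, 37, 58, 72, 123, 66, 73, 71]
231 [39, 34, 37, 39, 37, 39, 39, 40, 40, 41, 37, 38, 40, 55, 57, 73, 123, 86, 70]
234 [38, 36, 37, 40, 35, 35, 35, 41, 42, 36, 38, 35, 38, 57, 58, 55, 54, 54, 54]
```

View pics/c5.png

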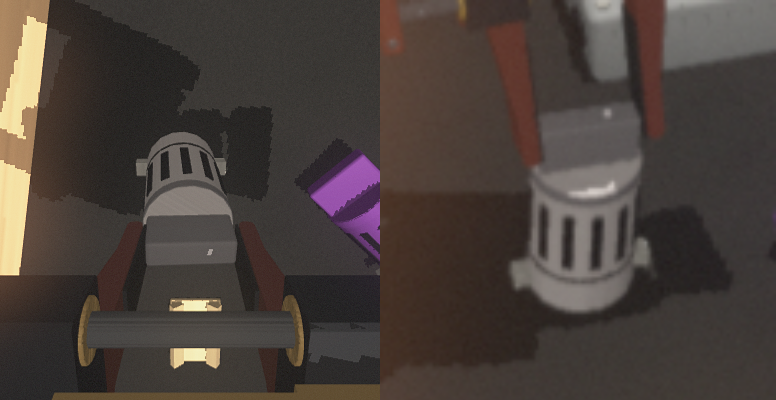

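The canister's tilt is about 77°, with the lugs at row 226. Its foot is a few mm to the left, a slight sideways lean. With the foot pinned by friction, I'll move the bar over the foot.

Emit:
arm_command --series '[{"linear": [0.004,-0.001,0],"turn": 0},{"linear": [0.005,-0.001,0],"turn": 0},{"linear": [0.005,-0.001,0],"turn": 0},{"linear": [0.004,-0.001,0.0005],"turn": 0},{"linear": [0.002,0,0],"turn": 0},{"linear": [0,0,0],"turn": 0}]'

```text
t: 12.05
ee_pos: [457.0, -53.1, 110.9]
orientation: [1.945, 2.465, 0.001]
ft_force: [2.4, -2.3, 3.4]
width: 43.7
grasp_force: 30.0
```

```bash
python3 -c "
from h import *
lugcheck(15); pair('c6'); g=cv2.imread('pics/c6.png')[:,:380].astype(int)
o=cv2.imread('pics/c5.png')[:,:380].astype(int)
# track lugs + foot by template from c5
for (x,y,w,h) in ((132,150,20,30),(208,150,25,30),(150,125,60,60)):
  t=o[y:y+h,x:x+w].astype(np.uint8); r=cv2.matchTemplate(g[100:300,100:270].astype(np.uint8),t,cv2.TM_CCOEFF_NORMED); _,m,_,p=cv2.minMaxLoc(r); print((p[0]+100-x,p[1]+100-y),round(m,2))
"
```

```text
0 [396. 116.] [247. 115.]
15 [386. 125.] [257. 125.]
30 [378. 143.] [265. 143.]
45 [372. 167.] [270. 167.]
60 [368. 193.] [274. 193.]
75 [365. 222.] [277. 222.]
90 [363. 252.] [278. 251.]
[456.84443555 -53.06172156 110.94466509] 12.2 [ 2.42839942 -2.22379512  3.44809616] [-0.33522477 -0.96381113  0.02320628] 43.910180376456154
(8, 24) 0.63
(7, 25) 0.68
(5, 21) 0.52
```

The lugs are now at about row 250, so roughly 89°: upright, with a light 3 N press. I'll release and rise clear.

Emit:
arm_command --series '[{"linear": [0,0,0],"turn": 0},{"linear": [0,0,0],"turn": 0},{"linear": [0,0,0],"turn": 0},{"linear": [0,0,0],"turn": 0},{"linear": [0,0,-0.01],"turn": 0},{"linear": [0,0,-0.03],"turn": 0},{"linear": [0,0,-0.04],"turn": 0},{"linear": [0,0,-0.03],"turn": 0},{"linear": [0,0,-0.01],"turn": 0},{"linear": [0,0,0],"turn": 0}]' --jaw 0.7

```text
t: 13.2
ee_pos: [457.0, -52.8, 232.7]
orientation: [1.944, 2.464, 0.003]
ft_force: [-0.4, -0.2, -0.7]
width: 74.9
grasp_force: 0.0
```

```bash
python3 -c "
from h import *
w=snap('wrist','w7'); s=snap('side','s7'); t=snap('top','top7'); e,M,o=tool(); print(e,o['t'],o['ft_force'],o['width'])
p=proj(t,[457,-53,90]).astype(int); q=proj(s,[457,-53,60]).astype(int); print(p,q)
a=cv2.resize(s['frame'][q[1]-50:q[1]+50,q[0]-50:q[0]+50],(300,300))
b=w['frame'][:420,100:560]
c=np.zeros((420,760,3),np.uint8); c[:,:460]=b; c[:300,460:]=a
cv2.imwrite('pics/c7.png',c)
"
```

```text
[455.26038994 -52.50551437 229.85953815] 13.35 [-0.45101858 -0.01004976 -0.40648277] 74.62756637967018
[359 323] [191 275]
```

View pics/c7.png

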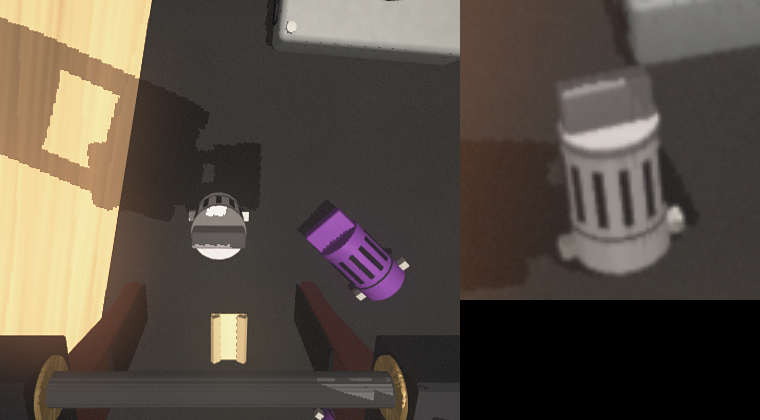

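The canister stands upright and alone. In the wrist view the lugs are at (293,216) and (345,216), the body edges at x 290 and 346, and the bar runs square to the view. From here I work numerically.

```bash
python3 -c "
from h import *
w=ctrl.get_image('wrist'); e,M,o=tool(); print(e,o['t'])
A,B=ray(w,(292.5,216),10),ray(w,(345.5,216),10); print('lugs',A,B,(A+B)/2,np.linalg.norm(A-B))
C,D=ray(w,(290.5,236),80),ray(w,(346,236),80); print('body',C,D,(C+D)/2,np.linalg.norm(C-D))
for yy in (224,233,247): E,F=ray(w,(295,yy),104),ray(w,(343.5,yy),104); print(yy,(E+F)/2,np.linalg.norm(E-F),np.degrees(np.arctan2(*(F-E)[[1,0]])))
print('foot bottom row260 z80',ray(w,(319,260),80))
g=w['frame'].min(2).astype(int)
print([int(x) for x in g[196:264,319]])
for r in (228,236,244): print(r,[int(x) for x in g[r,286:352:2]])
# predicted
m=np.array([457.,-53])
# top camera: bar orientation via minAreaRect of bright patch
t=ctrl.get_image('top')
print(proj(t,[457,-53,104]))
cv2.imwrite('pics/top8.png',t['frame'])
"
```

```text
[455.24970862 -52.50371691 229.68276169] 13.4
lugs [425.76948456 -58.35772784  10.        ] [479.574208   -45.36516892  10.        ] [452.67184628 -51.86144838  10.        ] 55.35119556674621
body [429.85072113 -59.58824655  80.        ] [476.07304421 -48.42014351  80.        ] [452.96188267 -54.00419503  80.        ] 47.5523887588292
224 [450.0972837 -37.8332949 104.       ] 37.75541705930709 13.578699350567872
233 [451.78964021 -44.88653435 104.        ] 38.04328979332988 13.58214646157848
247 [454.47410521 -56.07459048 104.        ] 38.499922389207555 13.587614369151968
foot bottom row260 z80 [458.66979999 -75.03901222  80.        ]
[69, 40, 40, 46, 45, 46, 46, 35, 34, 89, 69, 75, 238, 240, 237, 237, 236, 237, 236, 236, 244, 160, 124, 127, 126, 129, 129, 130, 128, 126, 130, 106, 72, 69, 68, 72, 70, 69, 74, 87, 89, 90, 90, 88, 94, 89, 91, 89, 89, 81, 162, 168, 166, 147, 150, 232, 234, 230, 228, 230, 232, 233, 231, 232, 239, 137, 59, 59]
228 [57, 59, 56, 57, 91, 87, 67, 70, 69, 67, 70, 67, 70, 76, 71, 72, 76, 70, 75, 70, 74, 68, 71, 73, 74, 70, 71, 73, 72, 72, 83, 108, 57]
236 [57, 56, 59, 57, 72, 88, 88, 89, 92, 89, 89, 90, 89, 90, 90, 89, 88, 91, 89, 91, 90, 91, 90, 88, 86, 90, 89, 92, 91, 88, 89, 85, 56]
244 [58, 56, 57, 55, 70, 88, 88, 88, 89, 88, 86, 87, 88, 88, 89, 86, 85, 89, 88, 87, 87, 88, 86, 85, 88, 89, 87, 89, 88, 89, 90, 81, 59]
[360.0539412  324.20822393]
```

```bash
python3 -c "
from h import *
w=ctrl.get_image('wrist')
h=np.radians(13.6); X=np.array([np.cos(h),np.sin(h),0]); Y=np.array([-np.sin(h),np.cos(h),0])
for cx,cy in ((453,-53),(455,-53),(453,-57)):
  c=np.array([cx,cy,0.]); 
  P=lambda x,y,z: proj(w,c+x*X+y*Y+[0,0,z]).round(1)
  print(cx,cy,'body far',P(0,24,80),'near',P(0,-24,80),'bar top far',P(0,7,104),'near',P(0,-7,104),'bar foot far',P(0,7,80),'barend',P(-22,0,104),P(22,0,104),'lug',P(-28,0,10),P(28,0,10),'bodyedge',P(-24,0,80),P(24,0,80))
"
```

```text
453 -53 body far [318.6 207.3] near [318.7 261.4] bar top far [318.4 234.5] near [318.4 251.5] bar foot far [318.6 227.1] barend [290.6 243.1] [346.2 243.1] lug [292.3 217.2] [345.9 217.2] bodyedge [290.6 235. ] [346.7 235. ]
455 -53 body far [320.9 207.9] near [320.9 262. ] bar top far [320.9 235.1] near [320.9 252. ] bar foot far [320.9 227.6] barend [293.  243.6] [348.7 243.6] lug [294.2 217.6] [347.8 217.6] bodyedge [292.9 235.5] [349.  235.5]
453 -57 body far [317.5 211.9] near [317.6 265.6] bar top far [317.2 239.3] near [317.3 256.1] bar foot far [317.5 231.5] barend [289.5 247.8] [344.9 247.8] lug [291.5 220.8] [345.  220.8] bodyedge [289.6 239.4] [345.5 239.4]
```

Emit:
arm_command --series '[{"linear": [0,0,0],"turn": 0.149},{"linear": [0,0,0],"turn": 0.149},{"linear": [0,0,0],"turn": 0.149},{"linear": [0,0,0],"turn": 0.149},{"linear": [0,0,0],"turn": 0.149},{"linear": [0,0,0],"turn": 0.149},{"linear": [0,0,0],"turn": 0.149},{"linear": [0,0,0],"turn": 0.149},{"linear": [0,0,0],"turn": 0.149},{"linear": [0,0,0],"turn": 0.149}]' --jaw 0

```text
t: 14.5
ee_pos: [455.8, -52.6, 230.1]
orientation: [-3.103, -0.484, 0.003]
ft_force: [-0.6, -0.7, -0.1]
width: 43.9
grasp_force: 0.0
```

```bash
python3 -c "
from h import *
t=ctrl.get_image('top'); f=cv2.imread('pics/top1.png').astype(int)
reg=np.zeros((480,640),np.uint8); reg[225:345,185:300]=1
m=((f.min(2)>110)&(reg>0)).astype(np.uint8); m=cv2.morphologyEx(m,cv2.MORPH_CLOSE,np.ones((25,25)))
c=max(cv2.findContours(m,0,1)[0],key=cv2.contourArea); r=cv2.minAreaRect(c); b=cv2.boxPoints(r); 
Q=[ray(t,p,45) for p in b]; print(b.round(1)); print(np.array(Q).round(1),np.mean(Q,0))
for i in range(4):
  d=Q[(i+1)%4]-Q[i]; print(np.linalg.norm(d).round(1),np.degrees(np.arctan2(d[1],d[0])).round(2))
# collar outer: dark ring inside housing
g=f.max(2); mk=((g<70)&(cv2.erode(m,np.ones((9,9)))>0)).astype(np.uint8)
e=cv2.convexHull(np.vstack(cv2.findContours(mk,0,1)[0])); (x,y),rr=cv2.minEnclosingCircle(e); print('dark hull',x,y,rr, ray(t,(x,y),83),'r exp',445.6*41/930)
# white plunger plate
w=((f.min(2)>200)&(reg>0)).astype(np.uint8); n,l,s,cc=cv2.connectedComponentsWithStats(w)
for i in range(1,n): print(s[i],cc[i])
print(delta([455.2,-53.1,100],-76.4))
"
```

```text
[[199.7 252.4]
 [267.2 240.1]
 [281.2 316.5]
 [213.7 328.9]]
[[611.4 286.7  45. ]
 [634.9 139.3  45. ]
 [468.8 112.   45. ]
 [445.5 258.5  45. ]] [540.14675519 199.14221561  45.        ]
149.3 -80.94
168.3 -170.68
148.3 99.07
168.3 9.67
dark hull 238.5 284.8333435058594 19.208030700683594 [541.00620298 196.09331829  83.        ] r exp 19.644731182795702
[261 243   5   4  15] [263.33333333 244.73333333]
[204 255   2   3   6] [204.5 256. ]
[246 264   1   1   1] [246. 264.]
[230 277  17  16 208] [237.88461538 284.81730769]
[246 294   2   1   2] [246.5 294. ]
[274 312   4   4  12] [275.41666667 313.25      ]
[216 323   2   3   6] [216.5 324. ]
([array([ -0.5,   0.4, 130.1]), ('turn', np.float64(0.065))], 'tool y heading', np.float64(-72.7), 'q6', np.float64(1.128))
```

Emit:
arm_command --series '[{"linear": [-0.0005,0.0004,0.02],"turn": 0.065},{"linear": [0,0,0.03],"turn": 0},{"linear": [0,0,0.03],"turn": 0},{"linear": [0,0,0.025],"turn": 0},{"linear": [0,0,0.015],"turn": 0},{"linear": [0,0,0.007],"turn": 0},{"linear": [0,0,0.002],"turn": 0},{"linear": [0,0,0],"turn": 0}]'

```text
t: 15.35
ee_pos: [456.0, -53.2, 102.1]
orientation: [-3.117, -0.394, 0.0]
ft_force: [0.2, 0.2, 0.1]
width: 43.5
grasp_force: 0.0
```

Emit:
arm_command --series '[{"linear": [0,0,0],"turn": 0},{"linear": [0,0,0],"turn": 0},{"linear": [0,0,0],"turn": 0},{"linear": [0,0,0],"turn": 0},{"linear": [0,0,0],"turn": 0},{"linear": [0,0,0],"turn": 0}]' --jaw -1

```text
t: 15.95
ee_pos: [456.1, -53.2, 102.4]
orientation: [3.117, 0.393, 0.001]
ft_force: [-0.2, 0.6, 5.6]
width: 13.5
grasp_force: 29.9
```

Emit:
arm_command --series '[{"linear": [0,0,-0.01],"turn": 0},{"linear": [0,0,-0.025],"turn": 0},{"linear": [0,0,-0.03],"turn": 0},{"linear": [0,0,-0.03],"turn": 0},{"linear": [0,0,-0.025],"turn": 0},{"linear": [0,0,-0.01],"turn": 0}]'

```text
t: 16.55
ee_pos: [456.7, -53.3, 234.5]
orientation: [3.116, 0.393, 0.005]
ft_force: [0.1, -0.8, -1.1]
width: 13.8
grasp_force: 29.9
```

Emit:
arm_command --series '[{"linear": [0.007,-0.011,0],"turn": 0},{"linear": [0.014,-0.022,0],"turn": 0},{"linear": [0.018,-0.029,0],"turn": 0},{"linear": [0.02,-0.032,0],"turn": 0},{"linear": [0.02,-0.032,0],"turn": 0},{"linear": [0.02,-0.032,0],"turn": 0},{"linear": [0.018,-0.029,0],"turn": 0},{"linear": [0.014,-0.022,0],"turn": 0},{"linear": [0.007,-0.011,0],"turn": 0},{"linear": [0.002,-0.003,0],"turn": 0}]'

```text
t: 17.55
ee_pos: [535.6, 198.8, 230.5]
orientation: [3.116, 0.396, -0.004]
ft_force: [-0.8, 0.3, -2.2]
width: 13.8
grasp_force: 29.9
```

Emit:
arm_command --series '[{"linear": [0,0,0],"turn": -0.132},{"linear": [0,0,0],"turn": -0.132},{"linear": [0,0,0],"turn": -0.132},{"linear": [0,0,0],"turn": -0.132},{"linear": [0,0,0],"turn": -0.132},{"linear": [0,0,0],"turn": -0.132},{"linear": [0,0,0],"turn": -0.132},{"linear": [0,0,0],"turn": -0.132},{"linear": [0,0,0],"turn": -0.132},{"linear": [0,0,0],"turn": -0.132}]'

```text
t: 18.55
ee_pos: [535.4, 196.3, 231.4]
orientation: [-2.216, -2.226, 0.003]
ft_force: [-0.2, 1.1, -3.1]
width: 13.8
grasp_force: 29.9
```

```bash
python3 -c "
from h import *
w=snap('wrist','w9'); e,M,o=tool(); print(e,o['t'],o['width'],delta([540,197,230],-0.5))
f=w['frame']; 
ok=[]
for p in ([540,197,83],): print(proj(w,p))
h=np.radians(9.5)
for sx in(-1,1):
  for sy in(-1,1):
    c=np.array([540,197.5])+np.array([[np.cos(h),-np.sin(h)],[np.sin(h),np.cos(h)]])@np.array([sx*85,sy*75]); print('corner',c,proj(w,[*c,45]))
h=np.radians(np.degrees(np.arctan2(M[1,0],M[0,0]))); X=M[:,0]
for zz,r in((12,31),): 
  foot=e-[0,0,102.3]; print('lugs pred',proj(w,foot+[0,0,10]+31*X),proj(w,foot+[0,0,10]-31*X),'foot near',proj(w,foot-24*M[:,1]*0))
# white bright small blobs: screws
m=((f.min(2)>215)).astype(np.uint8); n,l,s,c=cv2.connectedComponentsWithStats(m)
for i in range(1,n):
  if 12<s[i,4]<3000: print(s[i],c[i].round(1))
"
```

```text
[535.35099571 196.27520977 231.37863855] 18.6 13.88597423186073 ([array([0.7, 4.7, 1.4]), ('turn', np.float64(0.019))], 'tool y heading', np.float64(0.6), 'q6', np.float64(0.32))
[326.78236496 234.19221164]
corner [468.54429431 109.49953339] [255.62266497 306.21492377]
corner [443.78715343 257.44237362] [220.43772751 157.92677434]
corner [636.21284657 137.55762638] [421.49659886 281.86848752]
corner [611.45570569 285.50046661] [408.30980133 126.33446224]
lugs pred [321.17973175 212.93006186] [321.55605327 296.857956  ] foot near [321.36218478 251.94099071]
[393 134   9   8  58] [396.7 137.6]
[330 209   6  12  27] [333.9 214.1]
[358 276  10  31 223] [361.4 293. ]
```

```bash
cat > edge.py <<'E'
from h import *
def edges(im,f,c0,hd):
    h=np.radians(hd); X=np.array([np.cos(h),np.sin(h)]); Y=np.array([-X[1],X[0]]); g=cv2.GaussianBlur(f,(3,3),0).astype(np.float32).mean(2)
    for nm,n,t,D,L in(('+x',X,Y,85,75),('-x',-X,Y,85,75),('+y',Y,X,75,85),('-y',-Y,X,75,85)):
        T=[];O=[]
        for s in np.linspace(-.85*L,.85*L,25):
            offs=np.arange(-12,12.01,.5); P=np.array([proj(im,[*(c0+n*(D+o)+t*s),45]) for o in offs])
            if P.min()<2 or (P[:,0]>637).any() or (P[:,1]>477).any(): continue
            v=cv2.remap(g,P[:,0].astype(np.float32)[None],P[:,1].astype(np.float32)[None],1)[0]
            d=v[:-4]-v[4:]; k=d.argmax()
            if d[k]>35: T.append(s);O.append(offs[k]+1)
        if len(T)>4:
            T,O=np.array(T),np.array(O); q=abs(O-np.median(O))<2; a=np.polyfit(T[q],O[q],1); print(nm,q.sum(),'off',round(np.median(O[q]),2),'at mid',a[1].round(2),'slope deg',np.degrees(a[0]).round(2))
t=ctrl.get_image('top'); w=ctrl.get_image('wrist')
print('top'); edges(t,cv2.imread('pics/top1.png'),np.array([540,197.5]),9.5)
print('wrist'); edges(w,w['frame'],np.array([540,197.5]),9.5)
S=[ray(t,p,45) for p in((263.3,244.7),(204.5,256),(275.4,313.3),(216.5,324))]; print(np.array(S).round(1),np.mean(S,0)); print('wrist screw',ray(w,(396.7,137.6),45))
print('plunger centre',[ray(t,(237.9,284.8),z).round(1) for z in(60,66,83)])
E
python3 edge.py
```

```text
top
+x 24 off -0.75 at mid -0.7 slope deg 0.33
-x 24 off -1.5 at mid -1.54 slope deg -0.14
+y 21 off 0.5 at mid 0.39 slope deg -0.54
wrist
+x 25 off -3.0 at mid -3.18 slope deg 0.32
-x 21 off -1.0 at mid -1.14 slope deg -0.07
+y 25 off 1.5 at mid 1.54 slope deg -0.44
-y 10 off -5.0 at mid -5.25 slope deg 0.21
[[625.  147.9  45. ]
 [603.4 276.4  45. ]
 [476.  124.4  45. ]
 [455.8 252.3  45. ]] [540.04653984 200.25626588  45.        ]
wrist screw [602.32531664 275.81437215  45.        ]
plunger centre [array([540. , 201.7,  60. ]), array([540.3, 200.6,  66. ]), array([541.1, 197.3,  83. ])]
```

Screws, plunger plate and housing edges agree on a well centre of about (540.0, 199.8), with housing x at 9.2° and slots at 89.2°. I'll line up and lower.

Emit:
arm_command --series '[{"linear": [0.0043,0.0047,0],"turn": 0.02},{"linear": [0,0,0.01],"turn": 0},{"linear": [0,0,0.015],"turn": 0},{"linear": [0,0,0.01],"turn": 0},{"linear": [0,0,0.005],"turn": 0},{"linear": [0,0,0.004],"turn": 0},{"linear": [0,0,0.003],"turn": 0},{"linear": [0,0,0.002],"turn": 0},{"linear": [0,0,0],"turn": 0}]'

```text
t: 19.6
ee_pos: [540.9, 201.9, 183.1]
orientation: [2.244, 2.199, 0.0]
ft_force: [1.1, 0.4, -1.4]
width: 14.3
grasp_force: 29.9
```

Emit:
arm_command --series '[{"linear": [0,0,0.003],"turn": 0},{"linear": [0,0,0.002],"turn": 0},{"linear": [0,0,0],"turn": 0}]'

```text
t: 19.9
ee_pos: [541.8, 202.0, 182.1]
orientation: [2.242, 2.198, 0.004]
ft_force: [-7.9, -4.2, 27.2]
width: 13.8
grasp_force: 30.1
```

Emit:
arm_command --series '[{"linear": [0,0,-0.005],"turn": 0},{"linear": [-0.0013,-0.002,0],"turn": 0},{"linear": [0,0,0.003],"turn": 0},{"linear": [0,0,0.002],"turn": 0},{"linear": [0,0,0.002],"turn": 0},{"linear": [0,0,0],"turn": 0}]'

```text
t: 20.5
ee_pos: [538.6, 200.5, 175.3]
orientation: [-2.243, -2.199, 0.002]
ft_force: [1.0, -0.3, -1.9]
width: 13.9
grasp_force: 30.0
```

Emit:
arm_command --series '[{"linear": [0,0,0.003],"turn": 0},{"linear": [0,0,0.003],"turn": 0},{"linear": [0,0,0.003],"turn": 0},{"linear": [0,0,0.003],"turn": 0},{"linear": [0,0,0],"turn": 0}]'

```text
t: 21.0
ee_pos: [539.0, 200.6, 164.3]
orientation: [2.243, 2.199, 0.001]
ft_force: [-0.8, -0.1, 5.1]
width: 13.7
grasp_force: 30.0
```

Emit:
arm_command --series '[{"linear": [0,0,0.003],"turn": 0},{"linear": [0,0,0.003],"turn": 0},{"linear": [0,0,0.003],"turn": 0},{"linear": [0,0,0.002],"turn": 0},{"linear": [0,0,0],"turn": 0}]'

```text
t: 21.5
ee_pos: [539.1, 200.7, 153.9]
orientation: [2.243, 2.199, 0.001]
ft_force: [-2.0, -1.7, 8.7]
width: 13.7
grasp_force: 30.0
```

Plunger is compressed to about 16 mm and the lugs are below the rim. Turning clockwise.

Emit:
arm_command --series '[{"linear": [0,0,0.0005],"turn": 0.06},{"linear": [0,0,0],"turn": 0.12},{"linear": [0,0,0],"turn": 0.12},{"linear": [0,0,0],"turn": 0.12},{"linear": [0,0,0],"turn": 0.12},{"linear": [0,0,0],"turn": 0.12},{"linear": [0,0,0],"turn": 0.12},{"linear": [0,0,0],"turn": 0.12},{"linear": [0,0,0],"turn": 0.12},{"linear": [0,0,0],"turn": 0.12}]'

```text
t: 22.5
ee_pos: [539.8, 200.6, 153.9]
orientation: [3.077, 0.634, 0.004]
ft_force: [-1.7, -2.6, 9.9]
width: 13.9
grasp_force: 30.0
```

```bash
python3 -c "
from h import *
e,M,o=tool(); print(e,o['t'],o['ft_force'],o['moment'],o['width'],'bar heading',np.degrees(np.arctan2(M[1,0],M[0,0])),o['qpos'][5])"
```

```text
[539.8315878  200.63644507 153.91276726] 22.5 [-1.74393045 -2.59242672  9.9457209 ] [-0.6623444   0.25059723  0.20259277] 13.879916647909946 bar heading 23.28651124068117 1.5004327400129422
```

Emit:
arm_command --series '[{"linear": [0,0,0],"turn": 0.07},{"linear": [0,0,0],"turn": 0.07},{"linear": [0,0,0],"turn": 0.06},{"linear": [0,0,0],"turn": 0.05},{"linear": [0,0,0],"turn": 0.03},{"linear": [0,0,0],"turn": 0}]'

```text
t: 23.1
ee_pos: [539.5, 200.0, 153.8]
orientation: [3.133, 0.206, 0.002]
ft_force: [-0.7, -7.1, 10.9]
width: 13.9
grasp_force: 30.1
```

```bash
python3 -c "
from h import *
e,M,o=tool(); print(e,o['t'],o['ft_force'],o['moment'],o['width'],'bar heading',np.degrees(np.arctan2(M[1,0],M[0,0])),o['qpos'][5])"
```

```text
[539.5397686  199.95051413 153.78457205] 23.1 [-0.67817247 -7.10896879 10.85220205] [-1.34706489  0.32562336  0.2952491 ] 13.907854679066077 bar heading 7.528814346990719 1.775996186681986
```

Emit:
arm_command --series '[{"linear": [0,0,0],"turn": 0.04},{"linear": [0,0,0],"turn": 0.03},{"linear": [0,0,0],"turn": 0}]'

```text
t: 23.4
ee_pos: [539.5, 199.7, 153.8]
orientation: [3.138, 0.098, 0.002]
ft_force: [-0.8, -7.0, 11.0]
width: 14.1
grasp_force: 30.7
```

```bash
python3 -c "
from h import *
e,M,o=tool(); print(e,o['t'],o['ft_force'],o['moment'],o['width'],'bar heading',np.degrees(np.arctan2(M[1,0],M[0,0])),o['qpos'][5])"
```

```text
[539.51714536 199.72377573 153.77701425] 23.4 [-0.81807107 -7.01546138 10.97509772] [-1.43103776  0.25973762  0.68267725] 14.09965511281346 bar heading 3.5642392644046588 1.845458203848525
```

The stop is reached: torque is up to 0.68 N·m. I'll ease the torque slightly and let the spring lift it.

Emit:
arm_command --series '[{"linear": [0,0,0],"turn": -0.03},{"linear": [0,0,-0.003],"turn": 0},{"linear": [0,0,-0.003],"turn": 0},{"linear": [0,0,-0.002],"turn": 0},{"linear": [0,0,-0.002],"turn": 0},{"linear": [0,0,0],"turn": 0}]'

```text
t: 24.0
ee_pos: [539.0, 199.7, 162.5]
orientation: [3.136, 0.144, 0.0]
ft_force: [1.3, -5.6, 0.3]
width: 13.8
grasp_force: 30.1
```

```bash
python3 -c "
from h import *
e,M,o=tool(); print(e,o['t'],o['ft_force'],o['moment'],o['width'],'bar heading',np.degrees(np.arctan2(M[1,0],M[0,0])),o['qpos'][5])"
```

```text
[539.00623409 199.71129668 162.51223595] 24.0 [ 1.26382214 -5.64963709  0.32343623] [-1.42647863 -0.27438736  0.40751407] 13.827056908998085 bar heading 5.272929616864992 1.8152294359439034
```

Height matches the pocket (expected about 163). I'll give it a gentle pull-and-turn-back test to check the lock.

Emit:
arm_command --series '[{"linear": [0,0,-0.0015],"turn": 0},{"linear": [0,0,-0.0015],"turn": 0},{"linear": [0,0,0],"turn": -0.05},{"linear": [0,0,0],"turn": -0.05},{"linear": [0,0,0],"turn": 0}]'

```text
t: 24.5
ee_pos: [538.6, 199.7, 163.7]
orientation: [3.126, 0.3, -0.002]
ft_force: [6.3, -3.9, -15.8]
width: 13.8
grasp_force: 30.1
```

```bash
python3 -c "
from h import *
e,M,o=tool(); print(e,o['t'],o['ft_force'],o['moment'],o['width'],'bar heading',np.degrees(np.arctan2(M[1,0],M[0,0])),o['qpos'][5])"
```

```text
[538.6438043 199.7256877 163.6710893] 24.5 [  6.25760091  -3.86123819 -15.81391807] [-0.90467393 -1.12023897 -0.38286267] 13.806497599474682 bar heading 10.956685531074562 1.7151382866886862
```

It holds against a 16 N pull. I'll relax it, release and rise.

Emit:
arm_command --series '[{"linear": [0,0,0.002],"turn": 0.03},{"linear": [0,0,0.001],"turn": 0},{"linear": [0,0,0],"turn": 0}]'

```text
t: 24.8
ee_pos: [539.0, 200.1, 163.0]
orientation: [3.131, 0.252, 0.0]
ft_force: [-0.6, -4.9, 5.4]
width: 13.6
grasp_force: 30.0
```

Emit:
arm_command --series '[{"linear": [0,0,0],"turn": 0},{"linear": [0,0,0],"turn": 0},{"linear": [0,0,0],"turn": 0},{"linear": [0,0,0],"turn": 0},{"linear": [0,0,-0.01],"turn": 0},{"linear": [0,0,-0.03],"turn": 0},{"linear": [0,0,-0.04],"turn": 0},{"linear": [0,0,-0.03],"turn": 0},{"linear": [0,0,-0.01],"turn": 0},{"linear": [0,0,0],"turn": 0}]' --jaw 0

```text
t: 25.8
ee_pos: [539.6, 200.9, 284.4]
orientation: [-3.13, -0.252, -0.005]
ft_force: [-0.7, -0.5, -1.3]
width: 44.1
grasp_force: 0.0
```

```bash
python3 -c "
from h import *
w=snap('wrist','w12'); e,M,o=tool(); print(e,o['t'],o['width'],o['ft_force'])
g=w['frame'].min(2).astype(int)
for hd in (9.2,):
  h=np.radians(hd); X=np.array([np.cos(h),np.sin(h),0]); Y=np.array([-X[1],X[0],0])
  for cz in (113,119):   # canister_mid height locked / free
    c=np.array([539.5,200,cz-52.]); P=lambda x,y,z: proj(w,c+x*X+y*Y+[0,0,z]).round(1)
    print(cz,'bar corners',[P(x,y,104) for x in(-22,22) for y in(-7,7)],'body',P(24,0,80),P(-24,0,80),P(0,24,80),P(0,-24,80))
    m=np.zeros(g.shape,np.uint8)
cc=P(0,0,104).astype(int); print(cc)
for dy in range(-48,49,6): print(cc[1]+dy,[int(x) for x in g[cc[1]+dy,cc[0]-48:cc[0]+50:4]])
"
```

```text
[538.66992504 200.6177004  282.59531759] 25.85 43.744241452671126 [-0.41481322  0.2345169  -0.24457877]
113 bar corners [array([331.3, 271. ]), array([313.6, 271. ]), array([331.9, 216.5]), array([313.4, 216.5])] body [322.5 207.8] [322.3 263.1] [293.7 236. ] [351.  236.2]
119 bar corners [array([331.5, 273.8]), array([313.4, 273.8]), array([332.1, 218.2]), array([313.2, 218.2])] body [322.5 209.2] [322.3 265.5] [293.2 238. ] [351.6 238.1]
[322 246]
198 [175, 178, 176, 183, 60, 91, 172, 176, 174, 176, 115, 144, 106, 147, 116, 166, 174, 191, 174, 178, 77, 198, 186, 186, 188]
204 [177, 175, 179, 70, 93, 169, 168, 173, 85, 60, 110, 116, 60, 121, 116, 61, 98, 152, 173, 172, 81, 71, 188, 185, 188]
210 [176, 177, 180, 67, 61, 178, 145, 77, 63, 105, 87, 151, 222, 167, 86, 104, 70, 81, 112, 170, 172, 110, 83, 184, 186]
216 [177, 178, 179, 70, 65, 160, 85, 89, 232, 233, 68, 87, 90, 87, 99, 232, 234, 92, 92, 169, 171, 177, 69, 185, 185]
222 [174, 177, 175, 72, 71, 79, 129, 229, 229, 236, 135, 165, 168, 170, 142, 231, 232, 231, 142, 186, 61, 59, 68, 185, 186]
228 [179, 176, 176, 73, 165, 92, 22
[... 699 characters left out ...]
 102, 103, 179]
264 [100, 100, 98, 103, 99, 101, 100, 100, 100, 102, 85, 93, 91, 93, 87, 186, 180, 102, 103, 104, 103, 100, 102, 128, 178]
270 [98, 99, 99, 100, 100, 102, 103, 100, 103, 101, 90, 94, 93, 93, 88, 100, 110, 101, 102, 105, 102, 102, 101, 181, 176]
276 [99, 98, 99, 101, 99, 100, 99, 101, 101, 103, 102, 99, 102, 103, 98, 99, 96, 99, 101, 99, 104, 101, 100, 179, 174]
282 [92, 92, 90, 88, 90, 89, 90, 93, 90, 90, 91, 88, 91, 90, 137, 143, 146, 140, 93, 94, 92, 91, 91, 149, 107]
288 [39, 43, 46, 44, 46, 44, 47, 47, 45, 49, 49, 48, 50, 63, 59, 62, 62, 62, 62, 65, 64, 60, 57, 47, 47]
294 [41, 42, 42, 41, 47, 44, 48, 47, 42, 41, 47, 45, 45, 62, 62, 59, 60, 58, 58, 63, 59, 64, 62, 37, 41]
```

The measured bar edges (rows 216 to about 271, cols 314–332) match the locked height of 113 mm and a heading of about 9°. The gripper is clear, so I'm handing in.

```bash
python3 -c "
from workcell import ctrl
print(ctrl.close_job())"
```

```text
the job is handed in; nothing more can be done
None
```

The canister was stood upright and let go, taken again from above, then pushed down and turned clockwise to the stop; it sprang up, held a 16 N pull, was released at the locked height, and I handed the job in at about 26 s.

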